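# Fold out the bench hook and hang the tube carrier on it

### The arm

A 7-joint arm with a two-finger parallel gripper is mounted at the origin on the work surface. World frame = base frame: x ahead of the robot, y to its left, z up, the work surface at z = 0. Lengths are in m, angles in rad, forces in N, time in s.
With the tool pointing down it reaches from about 0.425 to 0.8 m from the base axis. Payload 8.3 kg.
Tool frame: the origin (TCP) lies on the centre line of the jaws, within the pads' length; the fingertips stand 25 mm ahead of it and the grasp point (between the pads) lies 6 mm ahead of it; x points along the fingers, y is the direction in which the jaws open and shut, and the axes are right-handed (so a half turn about x gives the same grasp; the last joint's range is limited). The gripper opens to 85 mm and grips with 20 to 120 N. Pads are 22 mm wide; open, the fingers measure 114 mm over their backs; the gripper's body (76 mm by 85 mm) begins 54 mm behind the grasp point. The pads swing forward as they close: fully open they stand 13 mm farther back than shut.
Start: joints at [-0.063, 0.383, 0.016, 1.37, -0.006, 1.388, -0.046], TCP at [0.625, 0, 0.256] pointing down, gripper open.
Joint ranges: [-2.95, 2.95], [-0.25, 2.06], [-1.52, 1.56], [0.18, 2.33], [-1.44, 4.58], [0.02, 2.06], [-3.01, 3.01]. Speed limits (rad/s): [2.39, 2.39, 3.01, 3.01, 3.14, 3.14, 3.14].

### API

Orientations are given as a rotation vector (axis times angle).
In Python, from plant import env gives the robot as it stands.
- The arm moves only by the tool step_arm, never from a script. Its argument "series" is a list of rows, each an object with "gripper": the closure, from -1 (fully open) to 1 (shut), so that 0 is half open; "translation": the shift along the tool's x, y, z in mm, a list of three; "roll": the turn about the tool's x in rad. A call has 1 to 10 rows; each row is the pose to reach, as a shift and turn from the pose commanded when the call began, along the tool's axes at that moment; what a row does not reach only later rows make up. A row lasts 1/10 s, in which the tool goes at most 50 mm and 8.59 degrees, less where a joint would pass 70% of its speed; a pose out of reach is approached as far as the arm can. A call with a gripper value outside its range is refused whole. The fingers move at their own pace and stop on an object; "squeeze" is the grip in N (left out, the last holds). Time passes only in rows, so rows that repeat a pose let the fingers close. It gives the time, the measured TCP pose, the force and the opening at its end, in the units of the state.
- env.get_obs(): the state, without advancing time (a new reading comes with each control period).
- env.capture(name): name is "scene" or "side" or "wrist"; returns (picture, depth): 420x560x3 uint8, red, green, blue; 420x560 float32, m along the optical axis (not along the pixel's ray), 0 where there is no reading.
- env.calibration(name): a dict with "intrinsics" (3x3 intrinsics, pixels), "R" (3x3) and "t" (3): a world point X has camera coordinates R X + t; the wrist camera has in their place "mount" (4x4, takes a point from camera to tool coordinates, whose origin is the TCP and whose axes are the tool frame's). Camera axes: x right, y down, z forward; pixel columns grow to the right and rows downward; lengths in m; the calibration is good to about 2 mm. A picture is of the moment at which its call begins: read the wrist's pose just before it. calibration takes no time and is no camera call.
- env.sign_off(): hands the job in, once; it reports no verdict.
Trained networks look in the newest picture that a camera, given by its name, has taken for a name from the list of things; names that differ only in an ending like _2 or _b are one class to them, and where a whole thing is asked for, a point or a joint stands for the part that bears it (a point fixed in the world has none). Each returns a list of dicts, best first, with "p" (0 to 1); they miss things now and then, are a little off and sometimes report something else, mostly with a low value. They report only what shows in the picture. A call takes as long as a camera call. They do not tell look-alikes from the thing itself.
- env.search_frame(camera, name): "bbox" ([left, top, right, bottom] in pixels, round what is visible of it).
The state is a dict: "time_s": time; "joint_pos": joint angles; "qd": joint speeds; "joint_efforts": joint torques, N m; "ee_pos": TCP position; "ee_rot": TCP orientation; "ft_force": force on the tool from outside, world axes, zero at the start; "ft_torque": the same for the moment, N m; "opening": opening from 0.0 (shut) to 1.0 (fully open).
Only numpy, scipy, OpenCV 4.12 (cv2) and the standard library are available. Lean on these libraries where they do the work, as an engineer would, in place of code of your own. Each camera call takes 0.05 s, during which the arm holds its last target. There are 200 camera calls.

### The job

Swing the folded steel hook on the white board all the way out to its stop, feeling for the stop and without forcing it, so that the stop collar under the hook is not wrenched round. Then hang the green tube carrier with the fin on the hook: bring the hook's arm in under the top deck and lower it gently until the channel under the deck has dropped fully over the saddle block on the arm, behind the upturned post. Leave it hanging level with the hook fully out, and do not disturb the other things on the bench.

Things in the scene. Friction and masses are not known exactly. Their poses are not given: they have to be found in the camera images.
- board: fixed upright white board, 300 mm long, 14 mm thick, top edge at 122 mm; place and yaw differ each time. Origin under its centre; x runs along the board, -y points out of the face with the hook (roughly to the robot's right). The vertical hinge axis of hook and collar is at x = +50, y = -26 mm here. Its top is 3 mm below the arm's top, so fingers can pass above it, behind the hook's post.
- hook: steel folding hook. Origin on the hinge axis, at the arm's top face (125 mm above the bench); x along the arm to its tip. Arm 12 mm wide, 10 high, 88 long. On the arm lies an aluminium saddle block, 46 long (x 25 to 71 mm), 12 wide, 8 high, clamped up to 7 mm to either side of the arm's middle, where is not measured. Folded, its tip points to the board's -x; it opens counterclockwise from above.
- hook_post (a point): top centre of the hook's upturned round post: 10 mm diameter, 85 mm from the hinge axis, rising 24 mm above the arm's top face (to 149 mm above the bench); axes as hook. The hinge is stiff: 2 to 5 N at the post moves it, and it stays where it is left; it starts folded or up to 13 degrees out.
- collar: dark stop collar, 22 mm across, on the hinge axis below the arm, clamped by friction at an angle that differs each time (up to 7 degrees either way from the board). The hook opens to a hard stop, roughly square to the board, when the hook's x axis lies along this frame's -y axis; then more than about 19 N at the post wrenches the collar round. Origin as hook.
- collar_lug (a point): point on top of the collar's lug (36 mm long, pointing roughly along the board's +x), 30 mm from the hinge axis and 18 mm below the arm's top face; it shows whether the collar has been turned
- rack: tube carrier: green frame 40 mm long (x, its open ends) by 60 mm wide, decks and walls 5 mm; window 50 mm wide, 5 to 69 mm above the foot. Top face at 74 mm with four 3 mm caps; on it a fin to grip, 32 mm long (x), 12 mm thick (y), up to 108 mm. Two ribs (each 6 mm wide) along x under the top deck leave a 14.4 mm channel. About 0.15 kg. Origin under its centre, on the bench; ends alike.
- rack_seat (a point): middle of the roof of the channel under the rack's top deck, 69 mm above its foot; the ribs reach 6 mm lower. Hung properly it lies on the saddle's top, 8 mm above the arm's top face, 30 to 60 mm from the hinge axis (48 is best), in line with the saddle; with a rib riding on the saddle it is 6 mm too high. Pressing the rack on the hook harder than 20 N is too much.
- low_rack: bystander: long low green tube rack with many holes, 70 x 110 mm, 45 mm high, no fin; origin under its centre
- tape: bystander: brown roll of tape lying flat, 84 mm across, 18 mm high; origin under its centre
- dish: bystander: pale translucent round dish with lid lying flat, 90 mm across, 18 mm high; origin under its centre
- pen: bystander: grey marker with black cap lying down, 140 mm long, 13 mm thick; origin under its middle
- vial: bystander: small glass vial with black cap, 24 mm across, 45 mm high; origin under its centre
- dropper: bystander: upright white bottle, 58 mm across, 130 mm high; origin under its centre
- eraser: bystander: black rounded block, 60 x 35 x 18 mm; origin under its centre
Things that resemble listed ones, but are neither listed nor needed, are in the scene too. Leave any orange look-alike of the rack alone.

How it is judged:
On the way:
1. the hook is swung out to its stop (within 0.06 rad) while the carrier still stands on the bench (angle between the x axis of hook and the y axis of collar, either way round below 0.06 rad and height (world z) of rack below 0.01 m), for 0.2 s.
At the end, for the whole second after the job is handed in: The hook is out within 0.1 rad of its stop; the carrier hangs on it at rest: channel roof 5.5 to 10.5 mm above the arm's top face (on the saddle), within 10.5 mm of the arm's centre line, 25 to 66 mm from the hinge axis, in line with the arm within 0.12 rad and level within 0.07 rad (z of rack_seat in the frame of hook between 0.0055 and 0.0105 m and x of rack_seat in the frame of hook between 0.025 and 0.066 m and y of rack_seat in the frame of hook between -0.0105 and 0.0105 m and angle between the x axis of rack and the x axis of hook, either way round below 0.12 rad and angle between rack's own z axis and vertical below 0.07 rad and angle between the x axis of hook and the y axis of collar, either way round below 0.1 rad and linear speed of rack below 0.02 m/s); the robot touches nothing.
It fails at once if the stop collar is wrenched round (its lug moves more than 3 mm) (distance of collar_lug from where it was at the start of the episode above 0.003 m).
It fails at once if the carrier is pressed on the hook with more than 20 N (contact force between rack and hook above 20 N).
It fails at once if a bystander is moved more than 30 mm (distance of any of low_rack, tape, dish, pen, vial, dropper, eraser from where it was at the start of the episode above 0.03 m).
It also fails if it takes over 72 s, if anything falls off the work surface, if the arm or the gripper's body presses on something with over 40 N, if the wrist force passes 120 N, or if a joint passes its speed limit or range.

## Working session

There is one attempt and no reset: what is moved stays moved. The work goes in short steps, Python scripts to look and compute and a tool call to move; the robot and the scene stay as the last step left them, time stands still between calls to the robot, and variables do not carry over. Pictures are saved under pics/ and viewed, about 8 in all and at most 12, crops included, and the job is handed in when it is done.

Besides the shell and the picture viewer there is one more tool, called after "Request:" as name(argument=value, ...) on one line, values as JSON. step_arm: Moves the arm, as the interface text tells. Its arguments: {"type":"object","properties":{"series":{"type":"array"},"squeeze":{"type":"number"}},"required":["series"]}

```bash
ls; mkdir -p pics
cat > h.py <<'E'
from plant import env
import numpy as np, cv2
from scipy.spatial.transform import Rotation as R
def cam(name):
    c=env.calibration(name); K=np.array(c["intrinsics"])
    o=env.get_obs()
    if "mount" in c:
        T=np.eye(4); T[:3,:3]=R.from_rotvec(o["ee_rot"]).as_matrix(); T[:3,3]=o["ee_pos"]
        T=T@np.array(c["mount"])
    else:
        Rm=np.array(c["R"]); T=np.eye(4); T[:3,:3]=Rm.T; T[:3,3]=-Rm.T@np.array(c["t"])
    return K,T
def shot(name):
    K,T=cam(name); p,d=env.capture(name)
    v,u=np.mgrid[:d.shape[0],:d.shape[1]]
    P=np.stack([(u-K[0,2])/K[0,0]*d,(v-K[1,2])/K[1,1]*d,d],-1)@T[:3,:3].T+T[:3,3]
    P[d==0]=np.nan
    return p,P,K,T
def proj(X,K,T):
    c=(np.asarray(X)-T[:3,3])@T[:3,:3]; q=c@K.T; return q[...,:2]/q[...,2:]
def save(n,p): cv2.imwrite("pics/"+n,cv2.cvtColor(p,cv2.COLOR_RGB2BGR))
E
cat > a.py <<'E'
from h import *
for n in ["scene","side"]:
    p,P,K,T=shot(n); save(n+"0.png",p); np.savez(n+"0.npz",p=p,P=P,K=K,T=T)
    print(n,T[:3,3].round(3))
    for k in ["board","hook","hook_post","collar","rack","low_rack","tape","dish","pen","vial","dropper","eraser"]:
        for r in env.search_frame(n,k)[:3]:
            b=np.array(r["bbox"]).astype(int); c=(b[:2]+b[2:])//2
            print(k,round(r["p"],2),b,np.round(P[min(c[1],419),min(c[0],559)],3))
print(env.get_obs())
E
python3 a.py
```

```text
pics
scene [ 1.173 -0.603  0.654]
board 0.66 [304 134 387 203] [0.468 0.286 0.059]
collar 0.58 [325 145 359 166] [0.68  0.006 0.272]
rack 0.8 [219 218 250 268] [ 0.54  -0.175  0.067]
rack 0.7 [195 204 219 251] [ 0.452 -0.187  0.069]
rack 0.69 [232 300 270 362] [ 0.763 -0.307  0.072]
low_rack 0.6 [308 242 362 292] [ 0.731 -0.051  0.044]
tape 0.67 [256 279 294 309] [ 0.67 -0.17  0.  ]
tape 0.65 [276 201 298 214] [0.459 0.061 0.018]
dish 0.77 [117 252 159 281] [ 0.405 -0.348  0.015]
pen 0.7 [303 134 388 203] [0.468 0.286 0.059]
pen 0.68 [225 202 267 222] [ 0.378 -0.018 -0.002]
dropper 0.64 [177 267 210 334] [ 0.647 -0.347  0.088]
eraser 0.74 [275 200 299 216] [0.461 0.059 0.017]
eraser 0.51 [324 146 362 166] [0.456 0.287 0.094]
side [ 0.076 -0.544  0.77 ]
board 0.88 [ 86 143 209 237] [0.432 0.284 0.069]
board 0.71 [400 285 441 348] [ 0.601 -0.339  0.085]
board 0.46 [140 159 183 183] [0.458 0.251 0.129]
hook 0.93 [141 157 182 185] [0.458 0.251 0.129]
hook_post 0.58 [138 159 182 183] [0.456 0.251 0.131]
collar 0.8 [140 161 190 183] [0.469 0.254 0.12 ]
collar 0.43 [300 196 357 245] [ 0.692
[... 603 characters left out ...]
 269] [0.448 0.064 0.017]
{'time_s': 1.3, 'joint_pos': array([-0.06292715,  0.38336618,  0.01638373,  1.37007065, -0.00631616,
        1.38820872, -0.04647541]), 'qd': array([-0.00037536, -0.00078175, -0.00122899,  0.00181584,  0.00132716,
       -0.0015683 , -0.00085367]), 'joint_efforts': array([ 1.27970990e-03, -6.27351737e+01,  8.44455287e-01, -3.72079182e+01,
        1.69518386e-02,  2.97027647e-03,  8.17611067e-05]), 'ee_pos': array([6.24992544e-01, 7.75887294e-05, 2.56313628e-01]), 'ee_rot': array([ 1.2091763 ,  1.20931771, -1.20908417]), 'ft_force': array([ 0.8746975 , -0.37376848, -0.18211138]), 'ft_torque': array([0.00172071, 0.02496498, 0.00220114]), 'opening': 0.9964152137168804}
```

Run:
```python
import cv2,numpy as np
s=cv2.imread("pics/side0.png"); c=cv2.imread("pics/scene0.png")
a=cv2.resize(s[120:400,60:480],(800,533)); cv2.imwrite("pics/v1.png",a)
cv2.imwrite("pics/v2.png",cv2.resize(c[110:380,100:440],(756,600)))
from scipy.spatial.transform import Rotation as R
print(R.from_rotvec([ 1.2091763 ,  1.20931771, -1.20908417]).as_matrix().round(3))
```

```text
[[-0.  1.  0.]
 [ 0.  0. -1.]
 [-1. -0. -0.]]
```

View pics/v1.png

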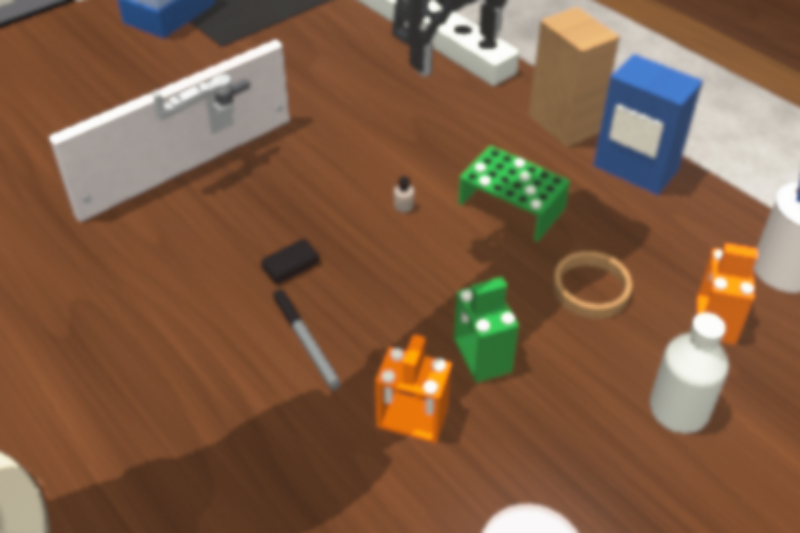

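View pics/v2.png

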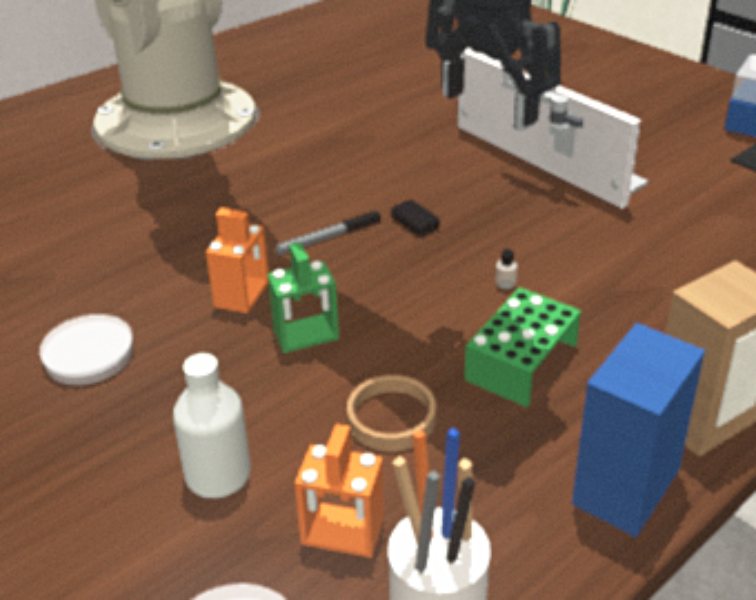

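```bash
cat > b.py <<'E'
from h import *
print(np.array(env.calibration("wrist")["mount"]).round(3)); print(env.calibration("wrist")["intrinsics"])
for n in ["side","scene"]:
    z=np.load(n+"0.npz"); P=z["P"]; p=z["p"]
    m=np.isfinite(P[...,0])&(P[...,0]>.25)&(P[...,0]<.7)&(P[...,1]>.12)&(P[...,1]<.45)&(P[...,2]>.02)&(P[...,2]<.18)
    q=P[m]; h=np.histogram(q[:,2],np.arange(.02,.18,.01)); print(n,m.sum(),h[0])
    t=q[(q[:,2]>.113)&(q[:,2]<.13)]
    r=cv2.minAreaRect((t[:,:2]*1000).astype(np.float32)); print("top rect",r)
    f=q[q[:,2]<.1]; 
    v=cv2.fitLine((f[:,:2]*1000).astype(np.float32),cv2.DIST_HUBER,0,.01,.01).ravel(); print("line",v,np.degrees(np.arctan2(v[1],v[0])), f.min(0),f.max(0))
    hi=q[q[:,2]>.135]; print("post",len(hi),hi.mean(0) if len(hi) else 0)
    g=p.astype(int); gm=(g[...,1]>g[...,0]+25)&(g[...,1]>g[...,2]+25)&np.isfinite(P[...,0])&(P[...,1]<-.1)&(P[...,1]>-.26)&(P[...,0]<.62)
    q=P[gm]; print("green",gm.sum(),q.min(0),q.max(0))
    f=q[q[:,2]>.082]; print("fin",len(f),cv2.minAreaRect((f[:,:2]*1000).astype(np.float32)))
    f=q[(q[:,2]>.068)&(q[:,2]<.08)]; print("deck",len(f),cv2.minAreaRect((f[:,:2]*1000).astype(np.float32)))
E
python3 b.py
```

```text
[[-0.001 -0.268  0.963 -0.118]
 [ 1.    -0.     0.    -0.   ]
 [ 0.     0.963  0.268 -0.069]
 [ 0.     0.     0.     1.   ]]
[[354.93690161   0.         277.97796969]
 [  0.         354.93690161 210.89303845]
 [  0.           0.           1.        ]]
side 4865 [380 412 408 424 386 434 403 331 394 523 635 109  26   0   0]
top rect ((454.0586853027344, 273.372802734375), (55.40071105957031, 298.7543640136719), 89.48136901855469)
line [ 9.9984539e-01 -1.7585846e-02  4.3636017e+02  2.8483719e+02] -1.0076466 [0.30450168 0.25230028 0.02010869] [0.60665163 0.3000082  0.09997468]
post 38 [0.42089677 0.25709598 0.1431584 ]
green 1267 [ 0.49684954 -0.19658864 -0.00211964] [ 0.61968168 -0.10090374  0.10989845]
fin 243 ((525.7526245117188, -161.83737182617188), (14.01745319366455, 32.06309509277344), 65.89850616455078)
deck 314 ((526.4356689453125, -161.71112060546875), (61.1421012878418, 41.01610565185547), 68.13670349121094)
scene 2321 [230 236 218 217 191 208 198 178 217 227 195   6   0   0   0]
top rect ((457.9356689453125, 271.2867431640625), (49.78656768798828, 293.3567810058594), 89.96941375732422)
line [ 9.9989456e-01 -1.4522683e-02  4.7215485e+02  2.8313492e+02] -0.83211756 [0.30512891 0.25222809 0.02000628] [0.60512261 0.29423321 0.09994997]
post 0 0
green 810 [ 0.40887224 -0.19805336 -0.00253029] [ 0.55633636 -0.10655541  0.10870253]
fin 111 ((525.9188842773438, -162.32705688476562), (12.623411178588867, 34.986244201660156), 70.3535385131836)
deck 231 ((525.8592529296875, -162.1803741455078), (59.73757553100586, 43.09785842895508), 68.52972412109375)
```

The green finned carrier is at v1 (487,325) and v2 (303,297). It could be confused with the orange look-alikes at v1 (415,390) and (727,290), or the finless low rack at v1 (515,185). The hook is at v1 (195,92), almost folded. I'll go over the hook for a close look.

Request:
step_arm(series=[{"gripper": -1, "translation": [0, -160, -215], "roll": 0}, {"gripper": -1, "translation": [0, -160, -215], "roll": 0}, {"gripper": -1, "translation": [0, -160, -215], "roll": 0}, {"gripper": -1, "translation": [0, -160, -215], "roll": 0}, {"gripper": -1, "translation": [0, -160, -215], "roll": 0}, {"gripper": -1, "translation": [0, -160, -215], "roll": 0}, {"gripper": -1, "translation": [0, -160, -215], "roll": 0}, {"gripper": -1, "translation": [0, -160, -215], "roll": 0}, {"gripper": -1, "translation": [0, -160, -215], "roll": 0}])

```text
time_s: 2.2
ee_pos: [0.4659, 0.2135, 0.2563]
ee_rot: [1.211, 1.208, -1.211]
ft_force: [0.3, 0.6, -0.7]
opening: 1.0
```

```bash
cat > c.py <<'E'
from h import *
import sys
n=sys.argv[1]
p,P,K,T=shot("wrist"); save(n+".png",p); np.savez(n+".npz",p=p,P=P,K=K,T=T)
o=env.get_obs(); print(o["time_s"],o["ee_pos"].round(4),o["ft_force"].round(1))
for k in sys.argv[2:]:
    for r in env.search_frame("wrist",k)[:2]:
        b=np.array(r["bbox"]).astype(int); c=(b[:2]+b[2:])//2
        print(k,round(r["p"],2),b,np.round(P[min(c[1],419),min(c[0],559)],4))
E
python3 c.py w1 hook hook_post collar board
python3 - <<'E'
import cv2
a=cv2.imread("pics/w1.png"); cv2.imwrite("pics/w1b.png",cv2.resize(a,(800,600)))
E
```

```text
2.25 [0.4659 0.2135 0.2562] [0.3 0.7 1. ]
hook 0.78 [195 121 347 157] [0.4614 0.265  0.1332]
hook_post 0.76 [196 117 347 162] [0.4614 0.265  0.1332]
collar 0.78 [192 118 378 159] [0.4707 0.2656 0.1336]
board 0.72 [ 35  24 479 164] [0.452  0.294  0.1224]
```

View pics/w1b.png

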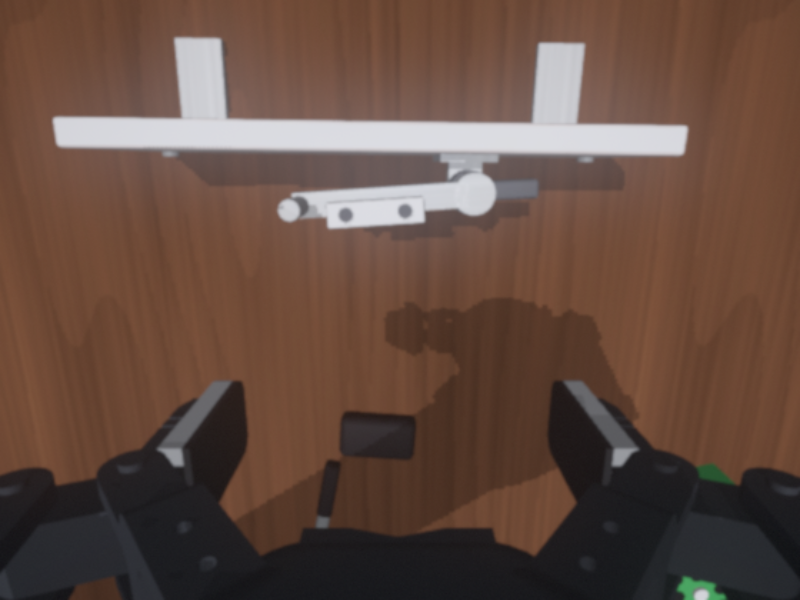

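The wrist picture shows the post top at (290,210), the hinge cap at (473,193), the saddle at (376,212) offset to the hook's +y side, and the lug at (515,189). Measuring them next.

```bash
cat > d.py <<'E'
from h import *
z=np.load("w1.npz"); P,p,K,T=z["P"],z["p"].astype(int),z["K"],z["T"]
def ray(u,v,h):
    d=T[:3,:3]@np.linalg.inv(K)@np.array([u,v,1.]); o=T[:3,3]; return (o+d*(h-o[2])/d[2])[:2]*1000
s=.7
hi=ray(473*s,193*s,.125); po=ray(290*s,210*s,.149); print("hinge,post by eye",hi.round(1),po.round(1),np.linalg.norm(hi-po))
r0=ray(496*s,190*s,.107);r1=ray(538*s,188*s,.107); print("lug",r0.round(1),r1.round(1),np.degrees(np.arctan2(*(r1-r0)[::-1])),np.degrees(np.arctan2(*(r1-hi)[::-1])))
for c in [(328,203),(424,198),(425,220),(329,228)]: print("saddle",ray(c[0]*s,c[1]*s,.133).round(1))
b=[ray(c[0]*s,c[1]*s,.122) for c in [(54,117),(687,126),(686,154),(57,147)]]
for x in b: print("board",x.round(1))
print("yaw",np.degrees(np.arctan2(*(b[1]-b[0])[::-1])),np.degrees(np.arctan2(*(b[2]-b[3])[::-1])), np.mean(b,0))
Z=P[...,2]; ok=np.isfinite(Z)
def rect(m,n): q=(P[m][:,:2]*1000).astype(np.float32); print(n,m.sum(),cv2.minAreaRect(q) if len(q) else "", np.median(q,0))
reg=ok&(P[...,0]>.39)&(P[...,0]<.55)&(P[...,1]>.235)&(P[...,1]<.279)
for a,b_ in [(.101,.112),(.120,.1285),(.1305,.136),(.142,.155)]: rect(reg&(Z>a)&(Z<b_),(a,b_))
m=ok&(abs(Z-.122)<.004)&(P[...,1]>.279); rect(m,"board")
E
python3 d.py
```

```text
hinge,post by eye [502.6 266.9] [419.1 261.3] 83.69907737988393
lug [517.  267.3] [538.6 268.2] 2.5173704835452746 2.090098907697897
saddle [433.7 263. ]
saddle [478.6 265.2]
saddle [479.2 255. ]
saddle [433.7 251.3]
board [305.5 302.1]
board [602.6 297.3]
board [604.  284.7]
board [304.5 288.7]
yaw -0.9203835949244094 -0.7642015485879843 [454.15229755 293.19839681]
(0.101, 0.112) 486 ((515.82421875, 269.997802734375), (44.267887115478516, 20.330106735229492), 10.556004524230957) [525.3605  268.65878]
(0.12, 0.1285) 1917 ((463.829345703125, 266.05633544921875), (97.33953094482422, 19.00467872619629), 1.1675026416778564) [482.55722 266.44186]
(0.1305, 0.136) 1260 ((448.047119140625, 258.9489440917969), (14.8325777053833, 60.362369537353516), 89.68634796142578) [454.6803 259.0708]
(0.142, 0.155) 222 ((418.1888427734375, 261.6679992675781), (9.456737518310547, 9.513538360595703), 16.76266860961914) [418.64627 261.90857]
board 9536 ((453.05889892578125, 293.6489562988281), (14.069265365600586, 299.6954040527344), 89.09886932373047) [452.67505 293.6458 ]
```

Request:
step_arm(series=[{"gripper": 0.3, "translation": [0, -25, -24], "roll": 0.15}, {"gripper": 0.3, "translation": [0, -50, -48], "roll": 0.3}, {"gripper": 0.3, "translation": [0, -50, -48], "roll": 0.45}, {"gripper": 0.3, "translation": [0, -50, -48], "roll": 0.6}, {"gripper": 0.3, "translation": [0, -50, -48], "roll": 0.75}, {"gripper": 0.3, "translation": [0, -50, -48], "roll": 0.9}, {"gripper": 0.3, "translation": [0, -50, -48], "roll": 1.05}, {"gripper": 0.3, "translation": [0, -50, -48], "roll": 1.2}, {"gripper": 0.3, "translation": [0, -50, -48], "roll": 1.35}, {"gripper": 0.3, "translation": [0, -50, -48], "roll": 1.5}])

```text
time_s: 3.45
ee_pos: [0.4152, 0.2627, 0.2563]
ee_rot: [2.189, 0.07, -2.189]
ft_force: [-0.6, -0.3, -0.3]
opening: 0.346
```

Request:
step_arm(series=[{"gripper": 0.3, "translation": [20, 0, 0], "roll": 0.01}, {"gripper": 0.3, "translation": [30, 0, 0], "roll": 0.01}, {"gripper": 0.3, "translation": [30, 0, 0], "roll": 0.01}, {"gripper": 0.3, "translation": [30, 0, 0], "roll": 0.01}])

```text
time_s: 3.85
ee_pos: [0.415, 0.2629, 0.2264]
ee_rot: [2.19, 0.067, -2.191]
ft_force: [0.8, 0.3, 0.9]
opening: 0.352
```

```bash
python3 c.py w2 hook_post
python3 - <<'E'
from h import *
z=np.load("w2.npz");save("w2b.png",cv2.resize(z["p"],(800,600)))
o=env.get_obs();print(o["opening"],R.from_rotvec(o["ee_rot"]).as_matrix().round(3))
E
```

```text
3.9 [0.4152 0.2631 0.2268] [-0.1  0.5  0.3]
hook_post 0.61 [264  55 301 237] [0.4637 0.2644 0.1332]
0.3493597247060431 [[ 0.001  0.061 -0.998]
 [ 0.001 -0.998 -0.061]
 [-1.    -0.001 -0.001]]
```

View pics/w2b.png

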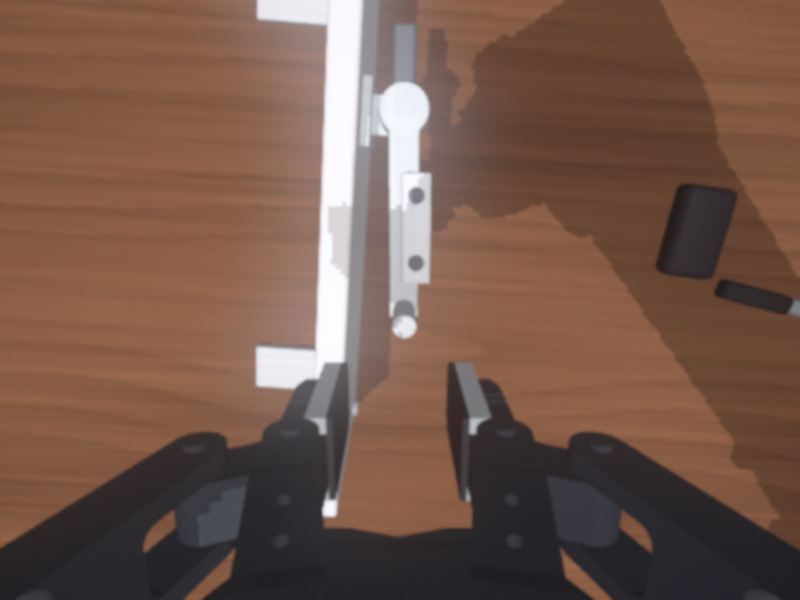

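The post at (404,326) is centred between the fingers, and the lug and arm are about parallel. I'll lower the open fingers over the post.

Request:
step_arm(series=[{"gripper": 0.3, "translation": [25, 0, 0], "roll": 0}, {"gripper": 0.3, "translation": [45, 0, 0], "roll": 0}, {"gripper": 0.3, "translation": [60, 0, 0], "roll": 0}, {"gripper": 0.3, "translation": [70, 0, 0], "roll": 0}, {"gripper": 0.3, "translation": [70, 0, 0], "roll": 0}])

```text
time_s: 4.45
ee_pos: [0.4146, 0.2627, 0.1555]
ee_rot: [2.189, 0.066, -2.192]
ft_force: [0.2, -0.4, 0.7]
opening: 0.35
```

Run:
```python
# sweep: tool centre at radius 87 about hinge, angle th; in tool axes at start
import numpy as np
from h import *
o=env.get_obs(); M=R.from_rotvec(o["ee_rot"]).as_matrix(); p0=o["ee_pos"]*1000; print(p0.round(1),o["ft_force"])
H=np.array([503,266.7])
for th in range(185,281,5):
    t=np.radians(th); c=np.array([*(H+87*np.array([np.cos(t),np.sin(t)])),p0[2]])
    print(th,(M.T@(c-p0)).round(1),"roll",round(-np.radians(th-183.4),3))
```

```text
[414.6 262.7 155.5] [ 0.18085041 -0.40869843  0.70900709]
185 [ 0.   3.7 -1.5] roll -0.028
190 [ 0.  11.3 -2. ] roll -0.115
195 [ 0.  18.8 -3.2] roll -0.202
200 [ 0.  26.1 -5.1] roll -0.29
205 [ 0.  33.3 -7.5] roll -0.377
210 [  0.   40.3 -10.6] roll -0.464
215 [  0.   46.9 -14.3] roll -0.552
220 [  0.   53.2 -18.5] roll -0.639
225 [  0.   59.1 -23.3] roll -0.726
230 [  0.   64.5 -28.6] roll -0.813
235 [  0.   69.5 -34.3] roll -0.901
240 [ -0.   74.  -40.5] roll -0.988
245 [ -0.   77.9 -47. ] roll -1.075
250 [ -0.   81.2 -53.8] roll -1.162
255 [ -0.   83.9 -60.9] roll -1.25
260 [ -0.   86.  -68.2] roll -1.337
265 [ -0.   87.5 -75.6] roll -1.424
270 [ -0.1  88.3 -83.2] roll -1.511
275 [ -0.1  88.4 -90.8] roll -1.599
280 [ -0.1  87.9 -98.3] roll -1.686
```

Request:
step_arm(series=[{"gripper": 0.3, "translation": [0, 4, -1.5], "roll": -0.03}, {"gripper": 0.3, "translation": [0, 11, -2], "roll": -0.115}, {"gripper": 0.3, "translation": [0, 19, -3], "roll": -0.2}, {"gripper": 0.3, "translation": [0, 26, -5], "roll": -0.29}, {"gripper": 0.3, "translation": [0, 33, -7.5], "roll": -0.377}, {"gripper": 0.3, "translation": [0, 40, -10.5], "roll": -0.464}, {"gripper": 0.3, "translation": [0, 47, -14.3], "roll": -0.552}, {"gripper": 0.3, "translation": [0, 53, -18.5], "roll": -0.639}, {"gripper": 0.3, "translation": [0, 59, -23.3], "roll": -0.726}, {"gripper": 0.3, "translation": [0, 64.5, -28.6], "roll": -0.813}])

```text
time_s: 5.45
ee_pos: [0.4465, 0.2014, 0.1573]
ee_rot: [1.697, 0.8, -1.699]
ft_force: [-7.5, 2.5, 4.1]
opening: 0.349
```

```bash
python3 c.py w3 hook
cat > e.py <<'E'
import numpy as np,sys
from h import *
o=env.get_obs(); M=R.from_rotvec(o["ee_rot"]).as_matrix(); p0=o["ee_pos"]*1000; print(p0.round(1),o["ft_force"])
H=np.array([503,266.7]); v=p0[:2]-H; th0=np.degrees(np.arctan2(v[1],v[0]))%360; ty=np.degrees(np.arctan2(M[1,1],M[0,1]))
t0=np.radians(th0); print("th0",th0,"tool y",ty,"Ftan",o["ft_force"][:2]@np.array([-np.sin(t0),np.cos(t0)]))
for th in map(float,sys.argv[1:]):
    t=np.radians(th); c=np.array([*(H+87*np.array([np.cos(t),np.sin(t)])),p0[2]])
    print(th,(M.T@(c-p0)).round(1),"roll",round(-np.radians((th+90-ty+180)%360-180),3))
E
python3 e.py 235 240 245 250 255 260 265 270 274 276 278 280 282 284
```

```text
5.5 [0.4476 0.2002 0.1574] [-3.5  0.7  3. ]
hook 0.83 [239  34 312 297] [0.4756 0.2395 0.132 ]
[447.5 200.5 157.3] [-2.76217595  0.36133253  1.0199811 ]
th0 230.03881956619057 tool y -39.83019534591387 Ftan -2.349224480107057
235.0 [-0.   7.5  0.3] roll -0.084
240.0 [-0.  15.1 -0.7] roll -0.172
245.0 [-0.  22.5 -2.3] roll -0.259
250.0 [-0.  29.7 -4.5] roll -0.346
255.0 [-0.  36.7 -7.4] roll -0.433
260.0 [ -0.   43.5 -10.9] roll -0.521
265.0 [ -0.   49.9 -15. ] roll -0.608
270.0 [ -0.   55.9 -19.6] roll -0.695
274.0 [ -0.   60.4 -23.6] roll -0.765
276.0 [ -0.   62.6 -25.8] roll -0.8
278.0 [ -0.   64.7 -28. ] roll -0.835
280.0 [ -0.   66.7 -30.3] roll -0.87
282.0 [ -0.   68.6 -32.6] roll -0.905
284.0 [ -0.   70.4 -35. ] roll -0.94
```

Request:
step_arm(series=[{"gripper": 0.3, "translation": [0, 7.5, 0], "roll": -0.087}, {"gripper": 0.3, "translation": [0, 15, -0.7], "roll": -0.174}, {"gripper": 0.3, "translation": [0, 22.5, -2.3], "roll": -0.26}, {"gripper": 0.3, "translation": [0, 29.7, -4.5], "roll": -0.35}, {"gripper": 0.3, "translation": [0, 36.7, -7.4], "roll": -0.435}, {"gripper": 0.3, "translation": [0, 43.5, -10.9], "roll": -0.52}, {"gripper": 0.3, "translation": [0, 48.7, -14], "roll": -0.59}, {"gripper": 0.3, "translation": [0, 52.3, -16.8], "roll": -0.645}, {"gripper": 0.3, "translation": [0, 52.3, -16.8], "roll": -0.645}])

```text
time_s: 6.45
ee_pos: [0.4986, 0.18, 0.1571]
ee_rot: [1.249, 1.184, -1.248]
ft_force: [-2.0, 0.2, 0.8]
opening: 0.349
```

```bash
python3 c.py w4; python3 e.py 270 272 274 276 278 280 282 284;  cat > f.py <<'E'
from h import *
import sys
H=np.array([503,266.7])
z=np.load(sys.argv[1]+".npz"); P=z["P"]; q=P[np.isfinite(P[...,0])]*1000
def reg(a,b,r0,r1):
    v=q[(q[:,2]>a)&(q[:,2]<b)]; d=np.linalg.norm(v[:,:2]-H,axis=1); return v[(d>r0)&(d<r1)]
for n,a in [("post",(144,153,78,92)),("saddle",(130.5,136,22,74)),("lug",(102,111,20,38))]:
    v=reg(*a)
    if len(v): m=np.median(v,0); w=m[:2]-H; print(n,len(v),m.round(1),"r",np.hypot(*w).round(1),"ang",np.degrees(np.arctan2(w[1],w[0])).round(1)%360, cv2.minAreaRect(v[:,:2].astype(np.float32)))
E
python3 f.py w4
```

```text
6.5 [0.4986 0.18   0.157 ] [-1.9  0.5  1.1]
[498.6 180.  157. ] [-1.85554481  0.4727502   1.07418608]
th0 267.0902822125894 tool y -3.1283043072414403 Ftan -1.877150473640171
270.0 [0.  4.4 0.1] roll -0.055
272.0 [ 0.   7.4 -0.2] roll -0.09
274.0 [ 0.  10.5 -0.5] roll -0.124
276.0 [ 0.  13.5 -0.9] roll -0.159
278.0 [ 0.  16.5 -1.4] roll -0.194
280.0 [ 0.  19.4 -2.1] roll -0.229
282.0 [ 0.  22.4 -2.8] roll -0.264
284.0 [ 0.  25.3 -3.7] roll -0.299
post 1007 [488.4 186.2 148.9] r 81.8 ang 259.7 ((498.4102783203125, 183.9492950439453), (15.576639175415039, 57.17646789550781), 86.63280487060547)
saddle 3235 [499.8 220.3 133.1] r 46.5 ang 266.0 ((499.5731201171875, 218.6502685546875), (46.166194915771484, 12.033669471740723), 80.07720947265625)
lug 1499 [526.7 271.5 106.8] r 24.1 ang 11.6 ((504.7415771484375, 274.6040954589844), (23.231094360351562, 68.61841583251953), 89.09907531738281)
```

Request:
step_arm(series=[{"gripper": 0.3, "translation": [0, 4.4, 0], "roll": -0.055}, {"gripper": 0.3, "translation": [0, 7.4, -0.2], "roll": -0.09}, {"gripper": 0.3, "translation": [0, 10.5, -0.5], "roll": -0.124}, {"gripper": 0.3, "translation": [0, 10.5, -0.5], "roll": -0.124}])

```text
time_s: 6.9
ee_pos: [0.5087, 0.1801, 0.1568]
ee_rot: [1.157, 1.242, -1.157]
ft_force: [-3.7, -0.1, 2.3]
opening: 0.353
```

Request:
step_arm(series=[{"gripper": 0.3, "translation": [0, 2, 0], "roll": -0.024}, {"gripper": 0.3, "translation": [0, 2, 0], "roll": -0.024}])

```text
time_s: 7.1
ee_pos: [0.5107, 0.1801, 0.1565]
ee_rot: [1.138, 1.253, -1.138]
ft_force: [-3.1, 0.3, 2.6]
opening: 0.35
```

Request:
step_arm(series=[{"gripper": 0.3, "translation": [0, 2, 0], "roll": -0.024}, {"gripper": 0.3, "translation": [0, 2, 0], "roll": -0.024}])

```text
time_s: 7.3
ee_pos: [0.5128, 0.1801, 0.1563]
ee_rot: [1.12, 1.264, -1.12]
ft_force: [-3.4, -0.4, 4.1]
opening: 0.349
```

Request:
step_arm(series=[{"gripper": 0.3, "translation": [0, 1.5, 0], "roll": -0.017}, {"gripper": 0.3, "translation": [0, 1.5, 0], "roll": -0.017}])

```text
time_s: 7.5
ee_pos: [0.5144, 0.1803, 0.1563]
ee_rot: [1.107, 1.271, -1.107]
ft_force: [-5.3, 0.5, 2.5]
opening: 0.348
```

Request:
step_arm(series=[{"gripper": 0.3, "translation": [0, 1.5, 0], "roll": -0.017}, {"gripper": 0.3, "translation": [0, 1.5, 0], "roll": -0.017}])

```text
time_s: 7.7
ee_pos: [0.5159, 0.1804, 0.1563]
ee_rot: [1.094, 1.279, -1.094]
ft_force: [-3.9, -0.2, 2.0]
opening: 0.348
```

```bash
python3 c.py w5; python3 e.py; python3 f.py w5
```

```text
7.75 [0.5159 0.1804 0.1563] [-3.5  0.6  2.1]
[515.9 180.4 156.3] [-3.50239543  0.63285977  2.055522  ]
th0 278.5143525129622 tool y 8.825538069187264 Ftan -3.3700954307284365
post 1081 [505.3 184.5 148.8] r 82.2 ang 271.6 ((515.0499877929688, 184.6644744873047), (57.12116622924805, 15.742326736450195), 8.320401191711426)
saddle 3270 [509.1 220.6 133.1] r 46.5 ang 277.5 ((509.205322265625, 218.7967071533203), (12.044011116027832, 46.3802604675293), 1.5563715696334839)
lug 1502 [526.6 271.7 106.8] r 24.1 ang 11.9 ((504.68328857421875, 274.5860290527344), (23.401220321655273, 68.66319274902344), 89.16690063476562)
```

Request:
step_arm(series=[{"gripper": 0.3, "translation": [0, 1.2, 0], "roll": -0.014}, {"gripper": 0.3, "translation": [0, 1.2, 0], "roll": -0.014}])

```text
time_s: 7.95
ee_pos: [0.5171, 0.1806, 0.1563]
ee_rot: [1.084, 1.284, -1.084]
ft_force: [-3.5, 1.4, 1.9]
opening: 0.35
```

Request:
step_arm(series=[{"gripper": 0.3, "translation": [0, 1.2, 0], "roll": -0.014}, {"gripper": 0.3, "translation": [0, 1.2, 0], "roll": -0.014}])

```text
time_s: 8.15
ee_pos: [0.5174, 0.1808, 0.1561]
ee_rot: [1.072, 1.291, -1.075]
ft_force: [-8.7, 0.4, 3.9]
opening: 0.352
```

Request:
step_arm(series=[{"gripper": 0.3, "translation": [0, 0.4, 0], "roll": 0}, {"gripper": 0.3, "translation": [0, 0.4, 0], "roll": 0}])

```text
time_s: 8.35
ee_pos: [0.5175, 0.1808, 0.156]
ee_rot: [1.072, 1.292, -1.075]
ft_force: [-9.3, 0.7, 5.1]
opening: 0.346
```

```bash
python3 c.py w6; python3 e.py; python3 f.py w6
```

```text
8.4 [0.5175 0.1808 0.156 ] [-9.9  0.9  5.4]
[517.5 180.8 156. ] [-9.92029816  0.89117426  5.3893709 ]
th0 279.5917585950244 tool y 10.466383516749085 Ftan -9.633118913860814
post 1058 [506.3 184.3 148.8] r 82.5 ang 272.3 ((516.6126098632812, 184.88882446289062), (57.174407958984375, 15.683906555175781), 9.35054874420166)
saddle 3281 [509.9 220.7 133.1] r 46.5 ang 278.5 ((509.97601318359375, 218.9881591796875), (12.045219421386719, 46.186805725097656), 2.533257007598877)
lug 1521 [526.5 271.7 106.8] r 24.0 ang 12.1 ((504.7076110839844, 274.5339050292969), (23.386289596557617, 68.78136444091797), 89.19895935058594)
```

Contact is firm, with about 9.6 N at the post and the hook at 272.5°, matching the lug's ~2.5°. I'll back off, lift, and go to the rack.

Request:
step_arm(series=[{"gripper": 0.3, "translation": [0, -5, 0], "roll": 0}, {"gripper": 0.3, "translation": [0, -9, 0], "roll": 0}, {"gripper": 0.3, "translation": [-30, -9, 0], "roll": 0}, {"gripper": 0.3, "translation": [-70, -9, 0], "roll": 0}, {"gripper": 0.3, "translation": [-100, -9, 0], "roll": 0}])

```text
time_s: 8.9
ee_pos: [0.5104, 0.1789, 0.2587]
ee_rot: [1.076, 1.288, -1.072]
ft_force: [0.7, 0.2, 0.4]
opening: 0.35
```

```bash
python3 c.py w7; python3 f.py w7; python3 e.py
```

```text
8.95 [0.5122 0.1796 0.2639] [ 1.1 -0.2  3.5]
post 180 [506.3 182.7 149. ] r 84.0 ang 272.3 ((506.513427734375, 182.12867736816406), (8.759114265441895, 9.568682670593262), 11.016051292419434)
saddle 1185 [509.8 220.1 133.1] r 47.1 ang 278.3 ((509.88165283203125, 219.12564086914062), (12.057204246520996, 45.95268249511719), 2.5400547981262207)
lug 470 [527.9 270.3 106.8] r 25.2 ang 8.3 ((504.65545654296875, 274.6094055175781), (22.98343276977539, 68.6677017211914), 88.96672058105469)
[512.2 179.6 263.9] [ 1.12672455 -0.22930722  3.54717087]
th0 276.01477577065555 tool y 10.390892445074416 Ftan 1.0964938838796587
```

Request:
step_arm(series=[{"gripper": -0.2, "translation": [0, -10, 48], "roll": -0.14}, {"gripper": -0.2, "translation": [0, -18, 95], "roll": -0.28}, {"gripper": -0.2, "translation": [0, -25, 143], "roll": -0.42}, {"gripper": -0.2, "translation": [0, -32, 190], "roll": -0.56}, {"gripper": -0.2, "translation": [0, -38, 238], "roll": -0.7}, {"gripper": -0.2, "translation": [0, -43, 285], "roll": -0.84}, {"gripper": -0.2, "translation": [0, -43, 330], "roll": -1.0}, {"gripper": -0.2, "translation": [0, -43, 338], "roll": -1.0}, {"gripper": -0.2, "translation": [0, -43, 338], "roll": -1.0}, {"gripper": -0.2, "translation": [0, -43, 338], "roll": -1.0}])

```text
time_s: 9.95
ee_pos: [0.5286, -0.1619, 0.256]
ee_rot: [0.307, 1.549, -0.307]
ft_force: [0.1, 1.1, 0.3]
opening: 0.599
```

```bash
python3 c.py w8 rack
cat > g.py <<'E'
from h import *
import sys
z=np.load(sys.argv[1]+".npz");P=z["P"];g=z["p"].astype(int)
m=(g[...,1]>g[...,0]+25)&(g[...,1]>g[...,2]+25)&np.isfinite(P[...,0])&(np.hypot(P[...,0]-.526,P[...,1]+.162)<.06)
q=P[m]*1000
for a,b in [(104,112),(70,79)]:
    f=q[(q[:,2]>a)&(q[:,2]<b)]; print(a,len(f),np.median(f,0).round(1),cv2.minAreaRect(f[:,:2].astype(np.float32)))
o=env.get_obs(); M=R.from_rotvec(o["ee_rot"]).as_matrix(); print(o["ee_pos"],"tool y",np.degrees(np.arctan2(M[1,1],M[0,1])))
f=q[(q[:,2]>104)&(q[:,2]<112)]; c=np.array(list(cv2.minAreaRect(f[:,:2].astype(np.float32))[0])+[105]); print("to go",(M.T@(c-o["ee_pos"]*1000)).round(1))
save(sys.argv[1]+"b.png",cv2.resize(z["p"],(800,600)))
E
python3 g.py w8
```

```text
10.0 [ 0.5287 -0.1605  0.2561] [0.4 0.8 0.1]
rack 0.95 [246 156 315 221] [ 0.518  -0.155   0.1081]
rack 0.83 [226 357 270 373] [ 0.7277 -0.2831  0.0055]
104 622 [ 524.6 -159.   108. ] ((525.1522216796875, -159.1559600830078), (11.743199348449707, 32.185142517089844), 67.43997192382812)
70 2011 [ 522.9 -155.8   74. ] ((525.05322265625, -159.38082885742188), (60.09001922607422, 40.65001678466797), 68.50588989257812)
[ 0.52881061 -0.15972453  0.25622313] tool y 67.77120781381082
to go [151.2  -0.9  -3.6]
```

View pics/w8b.png

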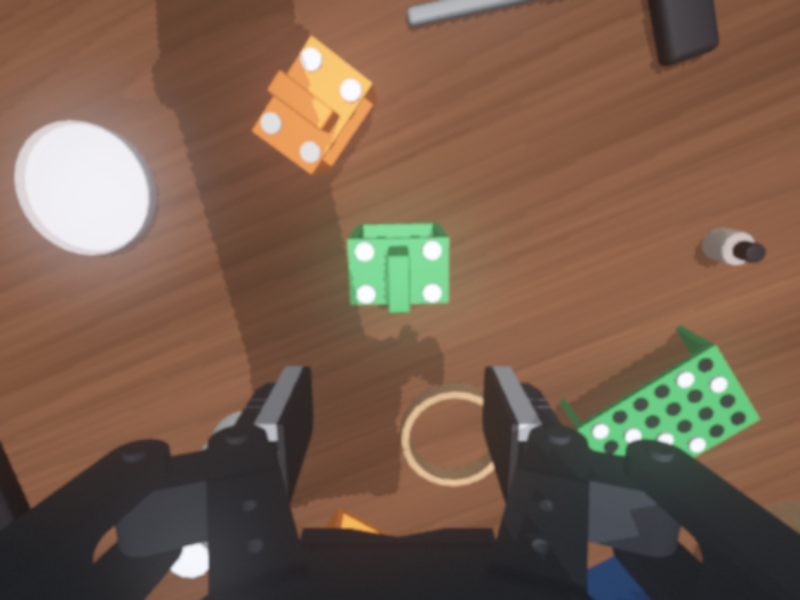

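The green finned carrier at (398,270) is lined up with the jaws; the orange look-alike is at (315,105). Descending and gripping.

Request:
step_arm(series=[{"gripper": -0.2, "translation": [40, -1, -3.6], "roll": 0}, {"gripper": -0.2, "translation": [80, -1, -3.6], "roll": 0}, {"gripper": -0.2, "translation": [115, -1, -3.6], "roll": 0}, {"gripper": -0.2, "translation": [140, -1, -3.6], "roll": 0}, {"gripper": -0.2, "translation": [150, -1, -3.6], "roll": 0}, {"gripper": -0.2, "translation": [150, -1, -3.6], "roll": 0}, {"gripper": 1, "translation": [150, -1, -3.6], "roll": 0}, {"gripper": 1, "translation": [150, -1, -3.6], "roll": 0}, {"gripper": 1, "translation": [150, -1, -3.6], "roll": 0}, {"gripper": 1, "translation": [150, -1, -3.6], "roll": 0}], squeeze=35)

```text
time_s: 11.05
ee_pos: [0.526, -0.1607, 0.1079]
ee_rot: [0.305, 1.546, -0.305]
ft_force: [-1.0, 2.1, 7.4]
opening: 0.131
```

Request:
step_arm(series=[{"gripper": 1, "translation": [0, 0, 0], "roll": 0}, {"gripper": 1, "translation": [0, 0, 0], "roll": 0}, {"gripper": 1, "translation": [0, 0, 0], "roll": 0}, {"gripper": 1, "translation": [-10, 0, 0], "roll": 0}, {"gripper": 1, "translation": [-40, 0, 0], "roll": 0}, {"gripper": 1, "translation": [-80, 0, 0], "roll": 0}, {"gripper": 1, "translation": [-115, 0, 0], "roll": 0}, {"gripper": 1, "translation": [-115, 0, 0], "roll": 0}, {"gripper": 1, "translation": [-115, 0, 0], "roll": 0}])

```text
time_s: 11.95
ee_pos: [0.5251, -0.1607, 0.2223]
ee_rot: [0.305, 1.547, -0.305]
ft_force: [-0.6, 0.1, -2.9]
opening: 0.128
```

```bash
python3 c.py w9
python3 - <<'E'
from h import *
z=np.load("w9.npz");save("w9b.png",cv2.resize(z["p"],(800,600)))
o=env.get_obs();M=R.from_rotvec(o["ee_rot"]).as_matrix();print(o["opening"],o["ft_force"],M.round(4))
t=(z["P"]*1000-o["ee_pos"]*1000)@M
g=z["p"].astype(int); m=(g[...,1]>g[...,0]+25)&(g[...,1]>g[...,2]+25)&np.isfinite(t[...,0])&(np.abs(t[...,0])<120)&(np.hypot(t[...,1],t[...,2])<50)
q=t[m]; print(len(q),np.histogram(q[:,0],np.arange(-20,120,5)))
for a,b in [(-10,5),(25,40)]:
    f=q[(q[:,0]>a)&(q[:,0]<b)]
    if len(f): print(a,np.median(f,0),cv2.minAreaRect(f[:,1:].astype(np.float32)))
E
```

```text
12.0 [ 0.5244 -0.1605  0.2209] [ 0.2 -0.9 -1.1]
0.12893456777618278 [ 0.23593531 -0.91696687 -1.10680247] [[-8.000e-04  3.791e-01  9.253e-01]
 [ 2.000e-04  9.253e-01 -3.791e-01]
 [-1.000e+00 -1.000e-04 -9.000e-04]]
11030 (array([  21,    1,   31, 2423,  209,  169,  155,  172,  111,  113, 4300,
        243,  120,   70,   73,   73,   84,   91,   71,   69,   64,   58,
         59,   76, 2135,    5,    0]), array([-20, -15, -10,  -5,   0,   5,  10,  15,  20,  25,  30,  35,  40,
        45,  50,  55,  60,  65,  70,  75,  80,  85,  90,  95, 100, 105,
       110, 115]))
-10 [-1.50791836  0.95341029 -3.39649941] ((-1.8710012435913086, -2.4694385528564453), (32.84606170654297, 31.745132446289062), 33.084068298339844)
25 [ 32.42726609   1.3929354  -10.46434945] ((0.8067531585693359, -1.844858169555664), (60.213218688964844, 38.35809326171875), 0.02405114471912384)
```

View pics/w9b.png

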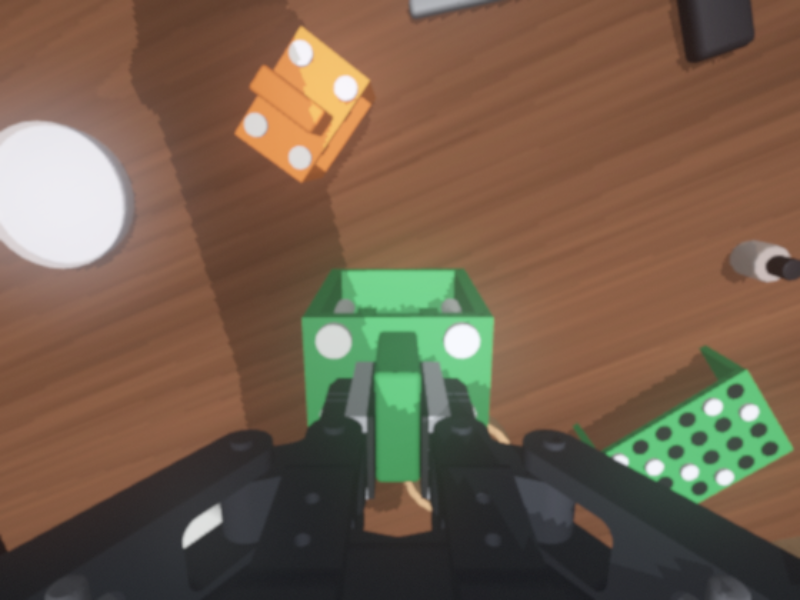

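The carrier is gripped squarely, with the deck at tool x = 32.4 mm (so the foot is 106.4 mm below the TCP). Next I carry it to beyond the hook's tip.

Request:
step_arm(series=[{"gripper": 1, "translation": [0, 20, -9], "roll": 0.1}, {"gripper": 1, "translation": [0, 50, -23], "roll": 0.22}, {"gripper": 1, "translation": [0, 82, -37], "roll": 0.35}, {"gripper": 1, "translation": [0, 116, -53], "roll": 0.48}, {"gripper": 1, "translation": [0, 150, -68], "roll": 0.61}, {"gripper": 1, "translation": [0, 184, -84], "roll": 0.74}, {"gripper": 1, "translation": [0, 216, -99], "roll": 0.87}, {"gripper": 1, "translation": [0, 244, -111], "roll": 0.99}, {"gripper": 1, "translation": [0, 264, -120], "roll": 1.08}, {"gripper": 1, "translation": [0, 272.5, -124.5], "roll": 1.138}])

```text
time_s: 13.0
ee_pos: [0.5114, 0.1416, 0.2193]
ee_rot: [1.175, 1.233, -1.179]
ft_force: [-0.1, 0.4, -1.9]
opening: 0.13
```

Request:
step_arm(series=[{"gripper": 1, "translation": [0, 0, 0], "roll": 0}, {"gripper": 1, "translation": [0, 0, 0], "roll": 0}, {"gripper": 1, "translation": [0, 0, 0], "roll": 0}])

```text
time_s: 13.3
ee_pos: [0.5129, 0.1373, 0.2206]
ee_rot: [1.176, 1.23, -1.178]
ft_force: [0.9, -1.0, -2.6]
opening: 0.132
```

```bash
python3 c.py w10
cat > k.py <<'E'
from h import *
import sys
n=sys.argv[1]; z=np.load(n+".npz");save(n+"b.png",cv2.resize(z["p"],(800,600)))
o=env.get_obs();M=R.from_rotvec(o["ee_rot"]).as_matrix();print("tcp",(o["ee_pos"]*1000).round(1),"tool y",np.degrees(np.arctan2(M[1,1],M[0,1])).round(2),"tilt",M[2].round(4))
P=z["P"]*1000; t=(P-o["ee_pos"]*1000)@M
g=z["p"].astype(int); gr=(g[...,1]>g[...,0]+25)&(g[...,1]>g[...,2]+25)&np.isfinite(t[...,0])
m=gr&(abs(t[...,0]-32.4)<3)&(np.hypot(t[...,1],t[...,2])<45); f=t[m][:,1:].astype(np.float32)
if len(f): print("deck",len(f),cv2.minAreaRect(f),"ymin/max",np.percentile(f[:,0],[.5,99.5]),"zmin",f[:,1].min())
m=~gr&(abs(P[...,2]-133)<3)&(np.hypot(P[...,0]-508,P[...,1]-219)<45); f=t[m][:,1:].astype(np.float32)
if len(f): print("saddle",len(f),np.median(P[m][:,2]),cv2.minAreaRect(f),"world",cv2.minAreaRect(P[m][:,:2].astype(np.float32)))
m=~gr&(P[...,2]>144)&(P[...,2]<152)&(np.hypot(P[...,0]-507,P[...,1]-182)<14); f=t[m][:,1:].astype(np.float32)
if len(f): print("post",len(f),np.median(P[m],0),cv2.minAreaRect(f))
E
python3 k.py w10
```

```text
13.35 [0.513  0.1374 0.2208] [ 0.1  0.6 -1.1]
tcp [513.  137.4 220.8] tool y 2.48 tilt [-1.e+00 -8.e-04  6.e-04]
deck 4195 ((-0.4495983123779297, -3.2754974365234375), (60.4161491394043, 38.151973724365234), 0.32153427600860596) ymin/max [-30.28514217  29.46056625] zmin -22.290155
saddle 1953 133.08935718073155 ((0.10471010208129883, -75.17030334472656), (13.99366569519043, 59.59580612182617), 3.7486367225646973) world ((509.80084228515625, 212.429931640625), (59.59661865234375, 13.991775512695312), 88.72825622558594)
post 274 [506.57110742 182.26221854 148.92979142] ((-4.493829727172852, -44.86692810058594), (9.357115745544434, 9.65542221069336), 47.806087493896484)
```

View pics/w10b.png

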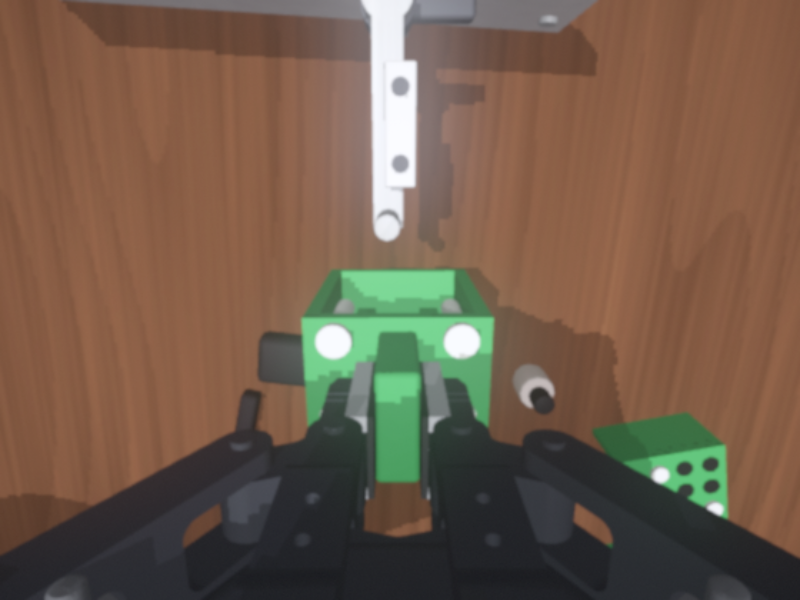

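```bash
cat > l.py <<'E'
from h import *
import sys
n=sys.argv[1]; z=np.load(n+".npz"); P,p,K,T=z["P"],z["p"].astype(int),z["K"],z["T"]
C=(P-T[:3,3])@T[:3,:3]*1000; mt=np.array(env.calibration("wrist")["mount"]); t=C@mt[:3,:3].T+mt[:3,3]*1000
W=P*1000; gr=(p[...,1]>p[...,0]+25)&(p[...,1]>p[...,2]+25)&np.isfinite(t[...,0])
m=gr&(abs(t[...,0]-32.4)<3)&(np.hypot(t[...,1],t[...,2])<45); ed=[]
for r in range(420):
    c=np.where(m[r])[0]
    if len(c)>100: ed.append((t[r,c[0],1],t[r,c[-1],1],t[r,c[0],2]))
ed=np.array(ed); print("deck edges",np.median(ed,0),"centre",np.median(ed[:,:2].mean(1)),"zmin",ed[:,2].min())
s=~gr&(abs(W[...,2]-133)<2.5)&(W[...,1]>197)&(W[...,1]<240)&(abs(W[...,0]-509)<15); e2=[]
for r in range(420):
    c=np.where(s[r])[0]
    if len(c)>12: e2.append((t[r,c[0],1],t[r,c[-1],1],t[r,c[0],2],t[r,c[0],0]))
e2=np.array(e2)
if len(e2): print("saddle edges",np.median(e2,0),"centre fit",np.polyfit(e2[:,2],e2[:,:2].mean(1),1),"mean",np.median(e2[:,:2].mean(1)),"z",e2[:,2].min(),e2[:,2].max(),len(e2))
E
python3 l.py w10
```

```text
deck edges [-30.1754492   29.52384017 -19.83448513] centre -0.30885364766663415 zmin -21.59845485396007
saddle edges [ -4.90821036   6.53261842 -82.00548021  87.48803438] centre fit [-0.00407294  0.45945158] mean 0.830479010956295 z -102.5191737775923 -60.10687118308245 83
```

Request:
step_arm(series=[{"gripper": 1, "translation": [10, 0.6, 0], "roll": 0}, {"gripper": 1, "translation": [20, 1.1, 0], "roll": 0}, {"gripper": 1, "translation": [20, 1.1, 0], "roll": 0}, {"gripper": 1, "translation": [20, 1.1, -15], "roll": 0}, {"gripper": 1, "translation": [20, 1.1, -35], "roll": 0}, {"gripper": 1, "translation": [20, 1.1, -55], "roll": 0}, {"gripper": 1, "translation": [20, 1.1, -70], "roll": 0}, {"gripper": 1, "translation": [20, 1.1, -80], "roll": 0}, {"gripper": 1, "translation": [20, 1.1, -80], "roll": 0}, {"gripper": 1, "translation": [20, 1.1, -80], "roll": 0}])

```text
time_s: 14.35
ee_pos: [0.5107, 0.2183, 0.2012]
ee_rot: [1.176, 1.229, -1.177]
ft_force: [-0.2, -0.3, -2.6]
opening: 0.133
```

```bash
python3 c.py w11 ; python3 k.py w11; python3 l.py w11
```

```text
14.4 [0.5108 0.2178 0.2013] [-0.4 -0.  -1.1]
tcp [510.8 217.8 201.3] tool y 2.46 tilt [-1.e+00 -0.e+00  6.e-04]
deck 4209 ((-0.28975677490234375, -3.580394744873047), (38.010719299316406, 60.28994369506836), 89.832763671875) ymin/max [-30.20287743  29.46317841] zmin -22.669163
saddle 540 133.16931192412875 ((-0.5650863647460938, -18.943851470947266), (59.6688117980957, 11.395591735839844), 0.34110498428344727) world ((509.4613037109375, 236.6483612060547), (59.66874694824219, 11.395858764648438), 2.1187069416046143)
deck edges [-30.07531626  29.5494648  -20.25481117] centre -0.2618794763186987 zmin -21.78049602820157
saddle edges [ -6.5336488    4.87839859 -17.27009007  68.10685833] centre fit [-0.00191149 -0.86030874] mean -0.8265266436059813 z -21.331532016397993 -13.112739568840738 16
```

View pics/w11b.png

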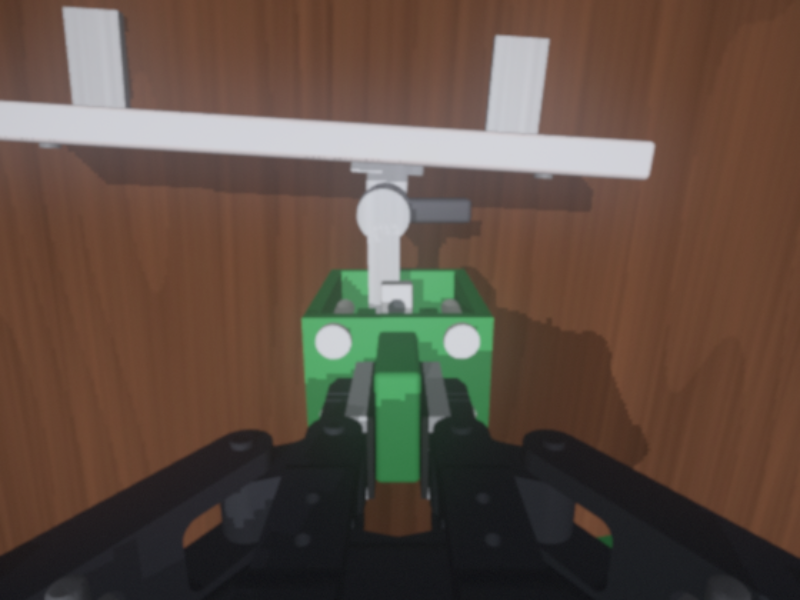

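The channel is over the saddle, with the saddle end at (397,297) and the deck centre at (398). Lowering to just above the ribs' contact height.

Request:
step_arm(series=[{"gripper": 1, "translation": [7, -0.3, 0], "roll": 0}, {"gripper": 1, "translation": [14, -0.3, 0], "roll": 0}, {"gripper": 1, "translation": [20, -0.3, 0], "roll": 0}, {"gripper": 1, "translation": [20, -0.3, 0], "roll": 0}, {"gripper": 1, "translation": [20, -0.3, 0], "roll": 0}])

```text
time_s: 14.9
ee_pos: [0.5101, 0.2186, 0.181]
ee_rot: [1.176, 1.23, -1.177]
ft_force: [-0.0, 0.2, -1.6]
opening: 0.132
```

```bash
python3 c.py w12 ; python3 l.py w12
python3 - <<'E'
import numpy as np
z=np.load("w12.npz"); p=z["p"]
for r in (206,209,212,215): print(r,p[r,255:300,0].tolist())
r=235; print(p[r,205:220].tolist(),p[r,338:350].tolist())
E
```

```text
14.95 [0.5103 0.2188 0.1813] [ 0.4 -0.1 -1.7]
deck edges [-30.03222194  29.48906291 -20.27527551] centre -0.26491499387788586 zmin -21.472142655572775
saddle edges [ -5.87868053   5.82851108 -19.94179698  48.38411175] centre fit [-0.27825009 -5.67370107] mean -0.010666745998152649 z -20.795850560399423 -19.012934785081022 5
206 [99, 138, 178, 197, 200, 199, 198, 197, 196, 196, 195, 189, 177, 166, 164, 163, 163, 163, 163, 163, 162, 162, 163, 163, 160, 141, 116, 102, 101, 102, 102, 103, 103, 102, 96, 87, 80, 79, 79, 79, 79, 79, 78, 78, 78]
209 [93, 134, 177, 196, 200, 199, 198, 196, 196, 195, 191, 173, 152, 144, 145, 145, 146, 145, 145, 144, 144, 144, 145, 145, 146, 146, 147, 147, 147, 147, 146, 146, 145, 143, 134, 113, 88, 79, 80, 79, 78, 77, 79, 78, 78]
212 [89, 127, 170, 192, 195, 195, 193, 192, 191, 191, 191, 194, 202, 208, 209, 209, 210, 209, 209, 209, 209, 209, 209, 209, 209, 209, 209, 209, 210, 209, 209, 209, 209, 207, 196, 164, 113, 83, 78, 79, 79, 78, 78, 78, 77]
215 [75, 91, 112, 123, 126, 125, 125, 131, 143, 152, 161, 180, 200, 208, 210, 210, 210, 210, 210, 210, 210, 210, 210, 210, 210, 210, 210, 210, 210, 210, 210, 210, 210, 208, 197, 164, 112, 81, 73, 69, 68, 67, 67, 68, 66]
[[102, 76, 57], [103, 76, 57], [106, 78, 59], [110, 81, 61], [111, 82, 62], [110, 91, 66], [103, 120, 80], [94, 152, 97], [90, 168, 107], [90, 172, 109], [89, 172, 109], [90, 172, 110], [89, 171, 109], [89, 172, 110], [92, 173, 112]] [[88, 171, 109], [87, 171, 108], [88, 171, 109], [87, 171, 108], [87, 170, 108], [85, 164, 104], [84, 141, 88], [83, 99, 66], [85, 72, 54], [86, 68, 52], [88, 69, 54], [88, 68, 54]]
```

Request:
step_arm(series=[{"gripper": 1, "translation": [2, 0.2, 0], "roll": 0}, {"gripper": 1, "translation": [4, 0.2, 0], "roll": 0}, {"gripper": 1, "translation": [5.5, 0.2, 0], "roll": 0}, {"gripper": 1, "translation": [5.5, 0.2, 0], "roll": 0}])

```text
time_s: 15.35
ee_pos: [0.5103, 0.2187, 0.1755]
ee_rot: [1.176, 1.23, -1.177]
ft_force: [-0.2, -0.4, -1.7]
opening: 0.131
```

Request:
step_arm(series=[{"gripper": 1, "translation": [1, 0, 0], "roll": 0}, {"gripper": 1, "translation": [1.5, 0, 0], "roll": 0}, {"gripper": 1, "translation": [1.5, 0, 0], "roll": 0}])

```text
time_s: 15.65
ee_pos: [0.5104, 0.2188, 0.1742]
ee_rot: [1.177, 1.23, -1.177]
ft_force: [-0.1, -0.6, -1.0]
opening: 0.136
```

The ribs are at about 131 mm, below the saddle top, with no contact force, so they have gone over. I'll keep going in small steps.

Request:
step_arm(series=[{"gripper": 1, "translation": [1, 0, 0], "roll": 0}, {"gripper": 1, "translation": [2, 0, 0], "roll": 0}, {"gripper": 1, "translation": [2, 0, 0], "roll": 0}])

```text
time_s: 15.95
ee_pos: [0.5104, 0.2187, 0.1721]
ee_rot: [1.177, 1.23, -1.177]
ft_force: [1.0, 0.1, -1.3]
opening: 0.131
```

Request:
step_arm(series=[{"gripper": 1, "translation": [1, 0, 0], "roll": 0}, {"gripper": 1, "translation": [1, 0, 0], "roll": 0}])

```text
time_s: 16.15
ee_pos: [0.5105, 0.2188, 0.1717]
ee_rot: [1.177, 1.23, -1.177]
ft_force: [-0.9, -0.9, 2.8]
opening: 0.13
```

Request:
step_arm(series=[{"gripper": 1, "translation": [0.6, 0, 0], "roll": 0}, {"gripper": 1, "translation": [0.6, 0, 0], "roll": 0}])

```text
time_s: 16.35
ee_pos: [0.5105, 0.2188, 0.1716]
ee_rot: [1.177, 1.229, -1.176]
ft_force: [-3.5, -1.8, 6.5]
opening: 0.134
```

Contact is at the seated height: roof about 134 mm against 133 expected, where riding would be about 139. I'll unload, open and retreat.

Request:
step_arm(series=[{"gripper": 1, "translation": [-0.8, 0, 0], "roll": 0}, {"gripper": 1, "translation": [-0.8, 0, 0], "roll": 0}, {"gripper": 0.6, "translation": [-0.8, 0, 0], "roll": 0}, {"gripper": 0.5, "translation": [-0.8, 0, 0], "roll": 0}, {"gripper": 0.4, "translation": [-0.8, 0, 0], "roll": 0}, {"gripper": 0.3, "translation": [-0.8, 0, 0], "roll": 0}, {"gripper": 0.3, "translation": [-0.8, 0, 0], "roll": 0}, {"gripper": 0.3, "translation": [-0.8, 0, 0], "roll": 0}])

```text
time_s: 17.15
ee_pos: [0.5104, 0.2188, 0.1715]
ee_rot: [1.177, 1.23, -1.177]
ft_force: [-0.0, 0.6, -1.4]
opening: 0.349
```

Request:
step_arm(series=[{"gripper": 0.3, "translation": [-10, 0, 0], "roll": 0}, {"gripper": 0.3, "translation": [-30, 0, 0], "roll": 0}, {"gripper": 0.3, "translation": [-60, 0, 0], "roll": 0}, {"gripper": 0.3, "translation": [-90, 0, 0], "roll": 0}, {"gripper": 0.3, "translation": [-90, 0, 0], "roll": 0}, {"gripper": 0.3, "translation": [-90, 0, 0], "roll": 0}])

```text
time_s: 17.75
ee_pos: [0.5109, 0.219, 0.2629]
ee_rot: [1.179, 1.229, -1.175]
ft_force: [0.1, 1.1, 0.1]
opening: 0.35
```

```bash
python3 c.py w13; python3 f.py w13
python3 - <<'E'
from h import *
z=np.load("w13.npz");P=z["P"]*1000;g=z["p"].astype(int)
gr=(g[...,1]>g[...,0]+25)&(g[...,1]>g[...,2]+25)&np.isfinite(P[...,0])&(np.hypot(P[...,0]-510,P[...,1]-219)<50)
q=P[gr]
for a,b in [(166,178),(134,146)]:
    f=q[(q[:,2]>a)&(q[:,2]<b)]; A=np.c_[f[:,:2]-f[:,:2].mean(0),np.ones(len(f))]; s=np.linalg.lstsq(A,f[:,2],rcond=None)[0]
    print(a,len(f),np.median(f[:,2]),"slope",s[:2].round(3),cv2.minAreaRect(f[:,:2].astype(np.float32)))
a=cv2.resize(z["p"],(560,420))
p,_,_,_=shot("side"); b=cv2.resize(p[120:400,60:480],(560,373))[:300]
save("fin.png",np.vstack([a[:300],b]))
E
```

```text
17.8 [0.5104 0.2188 0.2617] [ 0.1 -0.3 -1.2]
post 168 [506.4 183.1 148.8] r 83.7 ang 272.4 ((506.2944030761719, 182.25355529785156), (9.770479202270508, 9.223760604858398), 40.006126403808594)
saddle 160 [509.5 240.8 133.8] r 26.7 ang 284.1 ((514.1639404296875, 236.43948364257812), (40.5577507019043, 56.028221130371094), 49.181640625)
lug 299 [529.5 267.8 106.8] r 26.6 ang 2.3 ((509.3570556640625, 254.79498291015625), (66.71517181396484, 15.061759948730469), 33.31816101074219)
166 966 171.8404584949766 slope [-0.004 -0.029] ((510.0937805175781, 220.96437072753906), (11.817569732666016, 31.54022216796875), 2.8028476238250732)
134 2924 137.99212428197126 slope [0.    0.001] ((510.208251953125, 220.52969360351562), (60.1110954284668, 40.47712707519531), 2.3182544708251953)
```

View pics/fin.png

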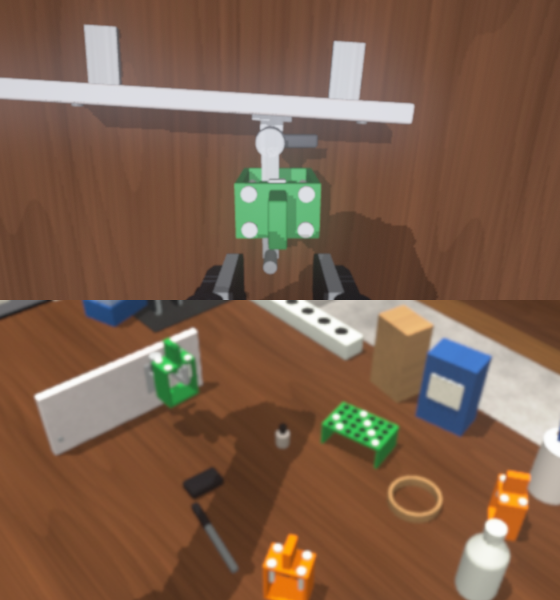

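The pictures show the carrier hanging level on the hook, with the bystanders in place. Deck top is at 138.0 mm (roof 133.0, on the saddle), deck yaw 2.3° against the hook's 2.4°, and the gripper is clear.

```bash
python3 -c "
from plant import env
print(env.sign_off())"
```

```text
the job is handed in; nothing more can be done
None
```

The green tube carrier is hanging on the hook, the hook is out at its stop, and I handed the job in at about 18 s of the 72 s allowed. No verdict was reported.

- **Hook:** I swung it out by the post and felt for the stop. The force rose from about 3.5 N to about 10 N there, well under the 19 N limit. The hook ended at about 272.4° in the world frame, in line with the collar lug's direction of roughly 2.3–3.5°. I saw no sign that the lug had turned, though only a rough reading of it was available.
- **Carrier:** I lowered it onto the saddle with about 8 N of contact, against the 20 N limit. The last picture puts the channel roof at 133.0 mm, exactly the height of the saddle top. It is about 46 mm from the hinge axis, level, and within about 0.5° of the hook's line.
- **Surroundings:** the gripper is clear, and the bystanders seen in the last pictures looked undisturbed. The dish was not in the last view.

One disagreement: the wrist readings of the saddle's side offset differed by up to about 0.6 mm between views. I settled it with a closer look just before lowering, and the ribs went over the saddle without touching.

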